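Set the boot dryer to cold air

TASK

The leather shoes are going on the boot dryer next, so set it to blow cold air: with a fingertip, flip its fan switch (the flat paddle lever) over to the rear, which is on, and its heat switch (the ball-ended lever) over to the louvred front, which is off, each until it snaps across. Only push the levers, lightly and without pinching them, and leave everything else on the bench where it lies.

Things in the scene. Friction and masses are not known exactly. Their poses are not given: they have to be found in the camera images.
- dryer: Off-white boot dryer screwed down to the bench; base 170 (x) by 360 (y, 410 over its low end lugs) by 80 mm high. A grey air tube 76 mm wide at its foot, 228 mm high, stands 140 mm each side of its middle. Origin: middle of the underside, z up. +x points to its rear; its louvred front faces -x, towards the robot, turned up to 0.35 rad; +y is to the robot's left.
- fan_pivot (a point): Fan lever's pivot, fixed on the dryer: in its frame x 0, y +35, z 86 mm. It lies in a dark switch plate (120 by 150 mm, top 82 mm above the bench) between the air tubes; bushing and nut round it reach 88 mm above the bench.
- heat_pivot (a point): Heat lever's pivot, on the same plate: in the dryer's frame x 0, y -35, z 86 mm, with the same bushing and nut.
- fan_switch (a joint): Fan toggle, rad, tips about the dryer's y: steel lever 43 mm long with a flat paddle end 18 mm wide, 8 mm thick. -0.42 leans to the louvred front (off, as found), +0.42 to the rear (on). A spring holds it at these stops: about 3 N at its end starts it, the push falls to nothing at 0 (upright), beyond that it snaps over by itself.
- fan_switch_tip (a point): Middle of the end of the fan lever; moves with it, 43 mm from the pivot: at the stops 17.5 mm before or behind the pivot and 125 mm above the bench.
- heat_switch (a joint): Heat toggle, rad: steel lever 43 mm long, 8 mm thick, with a 16 mm ball on its end, on the dryer's right half (-y). Works just like the fan toggle: +0.42 leans to the rear (on, as found), -0.42 to the louvred front (off).
- heat_switch_tip (a point): Top of the ball end of the heat lever; moves with it, 43 mm from the pivot.
- tree_left: Beech shoe tree, 276 by 78 mm, 60 mm high, lying loose behind the dryer's left half. Origin on the bench under its middle. To be left alone.
- tree_right: The other beech shoe tree of the pair, behind the dryer's right half, same size and origin. To be left alone.
- scraper_brush: Boot scraper brush with a copper handle, 210 by 46 mm, 42 mm high, loose in front of the dryer. Origin on the bench under the joint of handle and head. To be left alone.
- mallet: Wooden mallet lying on its side at the dryer's right end, 260 mm long, head 70 by 110 by 64 mm. Origin on the bench under its middle. To be left alone.
- boot_weight: Squat round stoneware weight glazed brown, 96 mm across, 75 mm high, at the dryer's left end. Origin at the centre of its underside. To be left alone.
- polish_tin: Closed flat polish tin, 77 mm across, 23 mm high, at the dryer's left end, beside the weight. Origin at the centre of its underside. To be left alone.

How it is judged:
By the outcome, as a careful person would: the job done as asked, in the order asked, and still so for the second after the job is handed in, with the robot touching nothing.
It also fails if it takes over 43 s, if anything falls off the work surface, if the arm or the gripper's body presses on something with over 40 N, if the wrist force passes 120 N, or if a joint passes its speed limit or range.

ROBOT

A 6-joint arm with a two-finger parallel gripper is mounted at the origin on the work surface. World frame = base frame: x ahead of the robot, y to its left, z up, the work surface at z = 0. Lengths are in m, angles in degrees, forces in N, time in s.
With the tool pointing down it reaches from about 0.25 to 0.725 m from the base axis. Payload 9.7 kg.
Tool frame: the origin (TCP) lies between the finger pads; the fingertips stand 11 mm ahead of it and the grasp point (between the pads) lies 8 mm behind it; z points along the fingers, x is the direction in which the jaws open and shut, and the axes are right-handed (so a half turn about z gives the same grasp; the last joint's range is limited). The gripper opens to 85 mm and grips with 20 to 120 N. Pads are 22 mm wide; open, the fingers measure 114 mm over their backs; the gripper's body (76 mm by 85 mm) begins 54 mm behind the grasp point. The pads swing forward as they close: fully open they stand 13 mm farther back than shut.
Start: joints at [67.781, 4.979, 10.078, 95.1, 0, 90], TCP at [0.208, 0.509, 0.242] pointing down, gripper open.
Joint ranges: [-179.16, 179.16], [-48.56, 103.87], [-65.8, 70.77], [-126.05, 130.52], [-82.76, 87.17], [-180, 180]. Speed limits (degrees/s): [127.2, 127.2, 147.25, 180, 180, 180].

INTERFACE

Orientations are given as [roll, pitch, yaw] about the fixed x, y, z axes, in that order (R = Rz(yaw) Ry(pitch) Rx(roll)).
In Python, from workcell import get_obs, camera, job_done, spotter gives the robot as it stands.
- The arm moves only by the tool play_rows, never from a script. Its argument "rows" is a list of rows, each a list of 3 entries, a list of its own where there are three numbers: the closure, from 0 (fully open) to 1 (shut), then the shift along the tool's x, y, z in cm, then the turn, a rotation vector about the tool's x, y, z in degrees. In form: [[claw, [x, y, z], [wx, wy, wz]], ...]. A call has 1 to 12 rows; each row shifts and turns the pose as measured when the row begins, along the tool's axes as they then stand; what a row does not reach is not made up. A row lasts 1/10 s, in which the tool goes at most 50 mm and 8.59 degrees, less where a joint would pass 70% of its speed; a pose out of reach is approached as far as the arm can. A call is refused whole if a number of a shift passes 5 or a number of a turn 8.59, either way. A call with a gripper value outside its range is refused whole. The fingers move at their own pace and stop on an object; "newtons" is the grip in N (left out, the last holds). Time passes only in rows, so rows that do not move let the fingers close. It gives the time, the measured TCP pose, the force and the opening at its end, in the units of the state.
- get_obs(): the state, without advancing time (a new reading comes with each control period).
- camera(name): name is "scene" or "top"; returns a dict with "img" (400x640x3 uint8, red, green, blue), "intrinsics" (3x3 intrinsics, pixels), "k1" (the pictures are not rectified: a ray, as slopes to the right and down, at radius r is drawn at 1 + k1 r^2 times it, then the intrinsics apply), "xyz" and "orientation" of the camera in the world. Camera axes: x right, y down, z forward; pixel columns grow to the right and rows downward; lengths in m; the calibration is good to about 2 mm. A picture is of the moment at which its call begins. There is no depth.
- job_done(): hands the job in, once; it reports no verdict.
Trained networks look in a picture, given as the dict that the camera call returned (one of the last four; its "shot" number tells which), for a name from the list of things; names that differ only in an ending like _2 or _b are one class to them, and where a whole thing is asked for, a point or a joint stands for the part that bears it (a point fixed in the world has none). Each returns a list of dicts, best first, with "confidence" (0 to 1); they miss things now and then, are a little off and sometimes report something else, mostly with a low value. They report only what shows in the picture. A call takes as long as a camera call.
- spotter.spot_in(picture, thing): "point" ([x, y, z] in m, in world coordinates, good to about 4 mm: the middle of the surface that is visible of it).
- spotter.trace(picture, thing): "pixels" (400x640 bool, what is visible of it).
The state is a dict: "time": time; "q": joint angles; "qd": joint speeds; "joint_efforts": joint torques, N m; "ee_pos": TCP position; "tcp_rot": TCP orientation; "wrist_force": force on the tool from outside, world axes, zero at the start; "torque": the same for the moment, N m; "opening": finger opening in m.
Only numpy, scipy, OpenCV 4.12 (cv2) and the standard library are available. Lean on these libraries where they do the work, as an engineer would, in place of code of your own. Each camera call takes 0.05 s, during which the arm holds its last target.

## Working session

There is one attempt and no reset: what is moved stays moved. The work goes in short steps, Python scripts to look and compute and a tool call to move; the robot and the scene stay as the last step left them, time stands still between calls to the robot, and variables do not carry over. Pictures are saved under pics/ and viewed, and the job is handed in when it is done.

Besides the shell and the picture viewer there is one more tool, called after "Emit:" as name([rows], argument=value, ...), one row to a line, values as JSON. play_rows: Moves the arm, as the interface text tells. Its arguments: {"type":"object","properties":{"rows":{"type":"array","items":{"type":"array"}},"newtons":{"type":"number"}},"required":["rows"]}

```bash
mkdir -p pics; ls; cat > h.py <<'E'
import numpy as np,cv2
from workcell import get_obs,camera,job_done,spotter
from scipy.spatial.transform import Rotation as R
E
python3 - <<'E'
from h import *
o=get_obs();print({k:np.round(v,3).tolist() for k,v in o.items()})
for n in("scene","top"):
    c=camera(n);cv2.imwrite(f"pics/{n}0.png",c["img"][:,:,::-1])
    print(n,c["intrinsics"],c["k1"],c["xyz"],c["orientation"])
    for t in["dryer","fan_pivot","heat_pivot","fan_switch","heat_switch","fan_switch_tip","heat_switch_tip"]:
        try:
            for d in spotter.spot_in(c,t)[:2]:print(t,np.round(d["point"],4),d["confidence"])
        except Exception as e:print(t,e)
E
```

```text
pics
{'time': 0.0, 'q': [67.78, 5.008, 10.035, 95.1, -0.001, 90.002], 'qd': [-0.058, 0.074, -0.002, 0.037, 0.001, -0.051], 'joint_efforts': [-0.001, -52.038, 46.481, 0.016, -0.0, -0.0], 'ee_pos': [0.208, 0.509, 0.242], 'tcp_rot': [179.999, 0.073, 67.778], 'wrist_force': [0.274, 0.048, -0.195], 'torque': [-0.016, -0.016, 0.005], 'opening': 0.085}
scene [[401.58949311   0.         322.98328194]
 [  0.         401.58949311 192.98076991]
 [  0.           0.           1.        ]] -0.09592490703714977 [1.12336386 0.09921524 0.91687281] [-146.53002285    0.35858985   95.48092545]
dryer [ 0.5768 -0.0188  0.0798] 0.82
fan_pivot [ 0.5772 -0.0145  0.0805] 0.69
heat_pivot [ 0.5729 -0.016   0.0817] 0.93
heat_switch [0.6893 0.1633 0.0463] 0.38
fan_switch_tip [0.5356 0.0089 0.1124] 0.53
top [[395.61995608   0.         319.25303189]
 [  0.         395.61995608 197.63417186]
 [  0.           0.           1.        ]] -0.018102160719286886 [0.51220045 0.02263647 1.00573974] [-1.73750943e+02  1.26324015e-01 -8.83286598e+01]
dryer [ 0.5397 -0.0242  0.0754] 0.65
fan_pivot [ 0.5484 -0.0243  0.0855] 0.97
heat_pivot [ 0.5434 -0.0223  0.079 ] 0.65
heat_switch [ 0.555  -0.058   0.1225] 0.53
heat_switch [ 0.5434 -0.0243  0.0779] 0.53
fan_switch_tip [0.533  0.0156 0.122 ] 0.6
heat_switch_tip [ 0.5655 -0.0546  0.1277] 0.55
```

View pics/scene0.png

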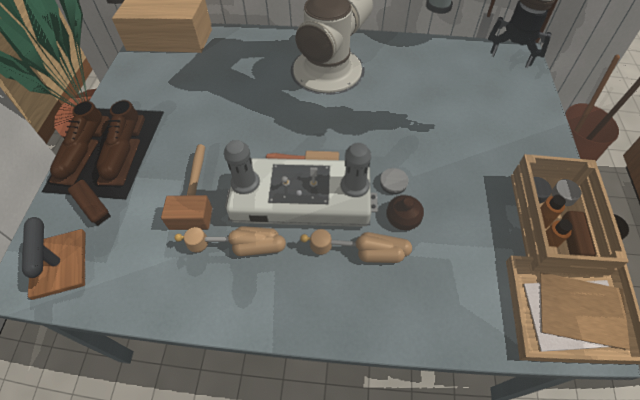

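View pics/top0.png

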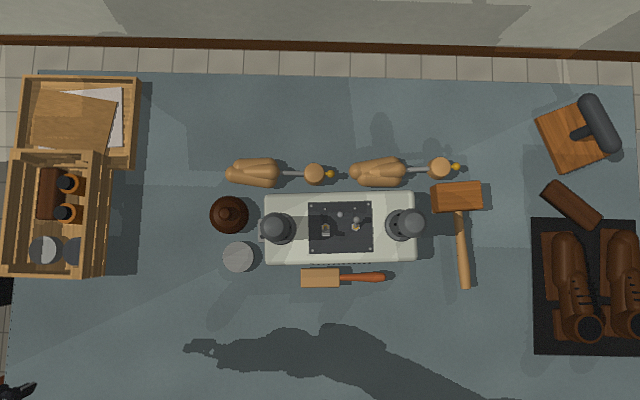

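```bash
cat >> h.py <<'E'
def proj(c,P):
    Rm=R.from_euler('xyz',c["orientation"],degrees=True).as_matrix()
    p=(np.atleast_2d(P)-c["xyz"])@Rm
    s=p[:,:2]/p[:,2:];r2=(s**2).sum(1,keepdims=True);s=s*(1+c["k1"]*r2)
    K=c["intrinsics"];return s*[K[0,0],K[1,1]]+K[:2,2]
def back(c,uv,z):
    K=c["intrinsics"];d=(np.array(uv,float)-K[:2,2])/[K[0,0],K[1,1]]
    s=d.copy()
    for _ in range(20):s=d/(1+c["k1"]*(s**2).sum())
    Rm=R.from_euler('xyz',c["orientation"],degrees=True).as_matrix()
    v=Rm@np.array([s[0],s[1],1]);return c["xyz"]+v*(z-c["xyz"][2])/v[2]
E
python3 - <<'E'
from h import *
for n,(a,b,w,h) in dict(scene=(220,130,160,100),top=(250,180,180,90)).items():
    c=camera(n);im=c["img"][b:b+h,a:a+w,::-1]
    cv2.imwrite(f"pics/{n}1.png",cv2.resize(im,None,fx=4.4,fy=4.4,interpolation=cv2.INTER_CUBIC))
    tr=spotter.trace(c,"dryer")
    if tr:
        m=tr[0]["pixels"].astype(np.uint8);print(n,tr[0]["confidence"],m.sum(),cv2.minAreaRect(np.argwhere(m)[:,::-1].astype(np.float32)))
E
```

```text
scene 0.91 9900 ((300.4220275878906, 182.93751525878906), (154.80877685546875, 81.7101821899414), 1.8328393697738647)
top 0.74 11490 ((342.0583801269531, 226.9835662841797), (73.99740600585938, 170.279296875), 88.31531524658203)
```

View pics/scene1.png

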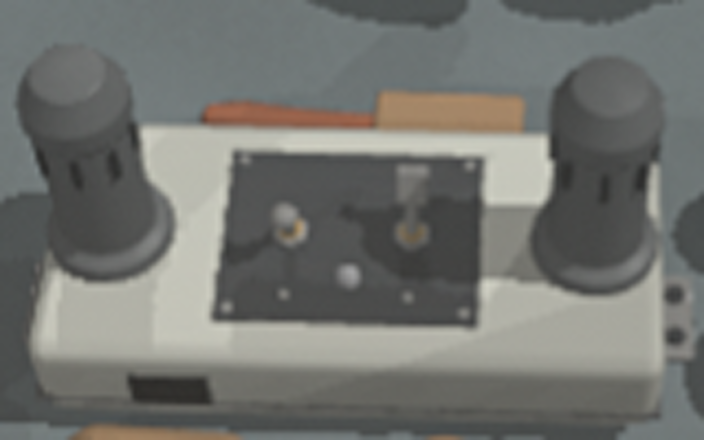

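View pics/top1.png

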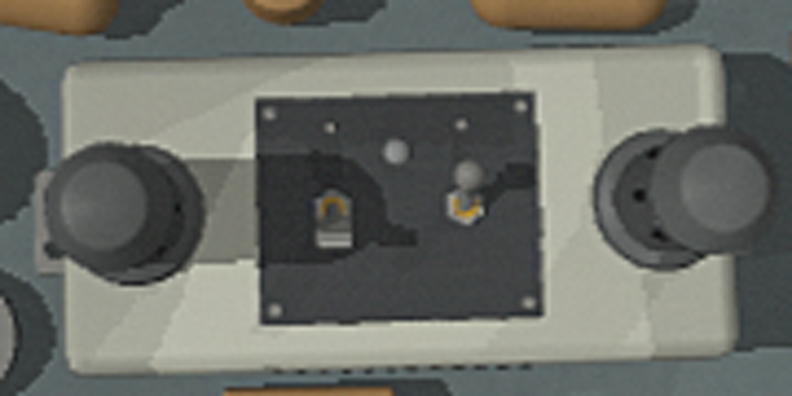

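```bash
cat > fit.py <<'E'
from h import *
from scipy.optimize import least_squares
ct=camera("top");cs=camera("scene")
top=np.array([(255,98),(536,92),(543,315),(260,325),(333,210),(465,207)])/4.4+[250,180]   # rearL, rearR, frontR, frontL, fan, heat pivots
sc=np.array([(212,320),(477,327),(484,157),(235,150)])/4.4+[220,130] # rear R, rear L, front L, front R
Lp=np.array([[.06,.075,.082],[.06,-.075,.082],[-.06,-.075,.082],[-.06,.075,.082],[0,.035,.086],[0,-.035,.086]])
Ls=Lp[[1,0,3,2]]
def W(p,L):
    return L@R.from_euler('z',p[2]).as_matrix().T+[p[0],p[1],0]
f=lambda p,a=1,b=1:np.r_[(a*(proj(ct,W(p,Lp))-top)).ravel(),(b*(proj(cs,W(p,Ls))-sc)).ravel()]
for a,b in((1,1),(1,0),(0,1)):
    r=least_squares(f,[.55,-.02,0],args=(a,b));print(r.x,np.degrees(r.x[2]));print(np.round(f(r.x),1).tolist())
    for nm,t,l in(("fan",[-.0175,.035,.125],(0,.035,.086)),("heat",[.0175,-.035,.125],(0,-.035,.086))):
        w=W(r.x,np.array([t,l]));print(nm,w.round(4).tolist(),proj(ct,w).round(1).tolist(),proj(cs,w).round(1).tolist())
E
python3 fit.py
```

```text
[ 0.54704412 -0.02256049  0.05520673] 3.1631124386222997
[-0.8, -0.6, -0.7, -0.9, -0.3, -0.0, -0.7, -0.6, -0.7, -0.9, -0.6, -1.0, -1.3, -1.6, -0.7, -1.3, -0.7, -1.5, -1.1, -1.5]
fan [[0.5276, 0.0114, 0.125], [0.5451, 0.0124, 0.086]] [[325.4, 234.1], [325.0, 226.8]] [[312.7, 166.8], [312.7, 181.6]]
heat [[0.5664, -0.0565, 0.125], [0.549, -0.0575, 0.086]] [[356.4, 217.5], [355.1, 226.0]] [[283.1, 177.4], [285.1, 180.8]]
[ 0.54556339 -0.02406451  0.05437189] 3.1152796199987183
[-0.1, 0.1, -0.1, -0.2, 0.4, 0.7, -0.1, 0.1, -0.1, -0.3, 0.1, -0.4, -1.8, -2.2, -1.3, -1.8, -1.2, -2.0, -1.6, -2.0]
fan [[0.5262, 0.0099, 0.125], [0.5437, 0.0109, 0.086]] [[326.0, 234.8], [325.6, 227.5]] [[312.1, 166.2], [312.2, 181.1]]
heat [[0.5649, -0.0581, 0.125], [0.5475, -0.059, 0.086]] [[357.0, 218.2], [355.7, 226.7]] [[282.6, 176.9], [284.6, 180.3]]
[ 0.55119458 -0.01955751  0.05628857] 3.2250973576590862
[-2.0, -2.3, -2.0, -2.7, -1.5, -1.9, -1.9, -2.4, -2.0, -2.7, -1.8, -2.9, -0.3, -0.0, 0.4, 0.2, 0.2, -0.2, -0.3, -0.1]
fan [[0.5318, 0.0144, 0.125], [0.5492, 0.0154, 0.086]] [[324.1, 232.2], [323.7, 225.0]] [[313.7, 168.2], [313.7, 183.0]]
heat [[0.5706, -0.0535, 0.125], [0.5532, -0.0545, 0.086]] [[355.0, 215.6], [353.9, 224.2]] [[284.1, 178.9], [286.1, 182.2]]
```

Emit:
play_rows([
  [1,[0,0,-3.5],[0,0,-8.5]],
  [1,[0,0,-3.5],[0,0,-8.5]],
  [1,[0,0,-3],[0,0,-8.4]],
  [1,[0,0,0],[0,0,0]],
], newtons=20)

```text
time: 1.5
ee_pos: [0.2075, 0.5081, 0.3439]
tcp_rot: [-179.9, 0.2, 94.1]
wrist_force: [0.3, 0.3, 1.1]
opening: 0.0283
```

```bash
cat > d.py <<'E'
import sys
from h import *
# target: dryer-frame x,y (mm) of TCP, fingertip z (mm)
D=np.array([.548,-.022]);yaw=3.15
t=list(map(float,sys.argv[1:4]))
o=get_obs();Rt=R.from_euler('xyz',o["tcp_rot"],degrees=True)
w=np.r_[D+R.from_euler('z',yaw,degrees=True).as_matrix()[:2,:2]@np.array(t[:2])/1e3,(t[2]+11)/1e3]
Rg=R.from_euler('xyz',[180,0,yaw+90],degrees=True)
print("shift cm",(Rt.inv().apply(w-o["ee_pos"])*100).round(2),"turn",np.degrees((Rt.inv()*Rg).as_rotvec()).round(2))
c=R.from_euler('z',-yaw,degrees=True).apply(np.array(o["ee_pos"])-[*D,0])*1e3
print("TCP in dryer mm",c.round(1),"tip z",c[2]-11,"F dryer",R.from_euler('z',-yaw,degrees=True).apply(o["wrist_force"]).round(2),o["opening"],o["time"],np.round(o["q"],1))
E
python3 d.py -45 35 220
```

```text
shift cm [-51.67  25.79  11.43] turn [-0.1   0.21  0.9 ]
TCP in dryer mm [-310.8  548.   343.9] tip z 332.85829151004646 F dryer [0.35 0.31 1.06] 0.028250517621410513 1.5 [ 67.8   8.9  26.1 107.3   0.   63.7]
```

Emit:
play_rows([
  [1,[-4.2,2.1,0],[0,0,0.5]],
  [1,[-4.2,2.1,0],[0,0,0.4]],
  [1,[-4.2,2.1,0],[0,0,0]],
  [1,[-4.2,2.1,0],[0,0,0]],
  [1,[-4.2,2.1,0],[0,0,0]],
  [1,[-4.2,2.1,0],[0,0,0]],
  [1,[-4.2,2.1,0],[0,0,0]],
  [1,[-4.2,2.1,0],[0,0,0]],
  [1,[-4.2,2.1,0],[0,0,0]],
  [1,[-4.2,2.1,0],[0,0,0]],
  [1,[-4.2,2.1,0],[0,0,0]],
  [1,[-4.2,2.1,0],[0,0,0]],
])

```text
time: 2.7
ee_pos: [0.4918, 0.004, 0.338]
tcp_rot: [-179.8, 0.3, 92.8]
wrist_force: [0.8, 1.7, -0.7]
opening: 0.0001
```

```bash
python3 d.py -50 35 220
```

```text
shift cm [ 0.66  0.51 10.69] turn [-0.23  0.35 -0.31]
TCP in dryer mm [-54.6  29.1 338. ] tip z 326.9641070665832 F dryer [ 0.86  1.62 -0.71] 0.00014507093809623821 2.7 [  0.7   0.6  16.4 106.   -0.4  -2.2]
```

Emit:
play_rows([
  [1,[0.6,0.5,0],[-0.2,0.3,-0.3]],
  [1,[0,0,4],[0,0,0]],
  [1,[0,0,4],[0,0,0]],
  [1,[0,0,4],[0,0,0]],
  [1,[0,0,4],[0,0,0]],
  [1,[0,0,1.5],[0,0,0]],
  [1,[0,0,0],[0,0,0]],
])

```text
time: 3.4
ee_pos: [0.4973, 0.0049, 0.1514]
tcp_rot: [-179.8, 0.0, 92.1]
wrist_force: [-0.1, 0.6, 1.6]
opening: 0.0003
```

```bash
python3 d.py -50 35 113; python3 - <<'E'
from h import *
for n,(a,b,w,h) in dict(scene=(220,110,160,120),top=(250,160,180,110)).items():
    c=camera(n);im=c["img"][b:b+h,a:a+w,::-1]
    cv2.imwrite(f"pics/{n}2.png",cv2.resize(im,None,fx=4.4,fy=4.4,interpolation=cv2.INTER_CUBIC))
E
```

```text
shift cm [ 0.53 -0.09  2.74] turn [-0.2   0.03 -1.03]
TCP in dryer mm [-49.1  29.7 151.4] tip z 140.42299157604205 F dryer [-0.11  0.65  1.61] 0.00031463471591405156 3.4 [ 0.6 -2.9 -8.  85.1 -0.  -1.5]
```

View pics/scene2.png

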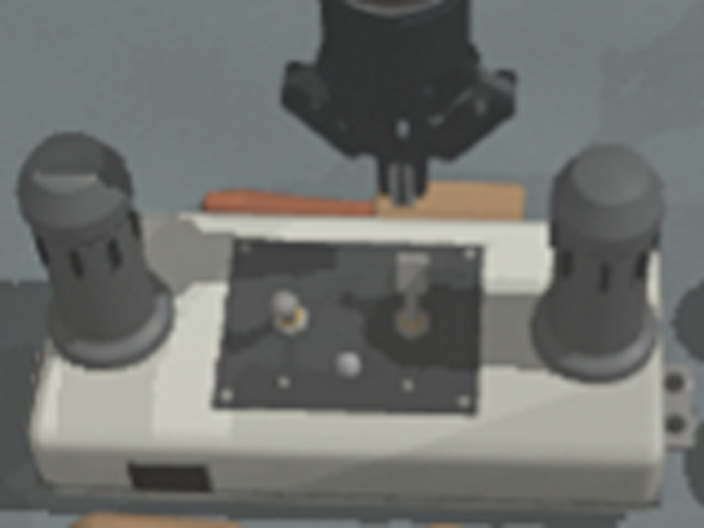

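View pics/top2.png

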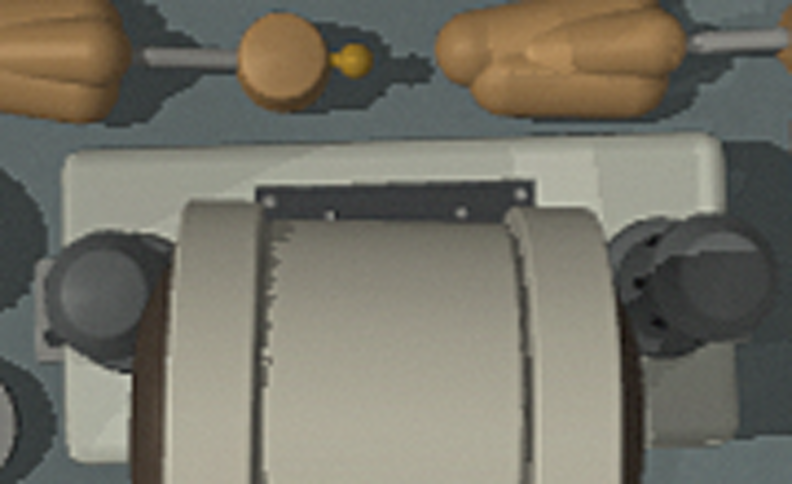

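Emit:
play_rows([
  [1,[0,0,1.4],[-0.2,0,-1]],
  [1,[0,0,1.3],[0,0,0]],
  [1,[0,0,0],[0,0,0]],
  [1,[0,0,0],[0,0,0]],
])

```text
time: 3.9
ee_pos: [0.5003, 0.0053, 0.1282]
tcp_rot: [179.5, 0.1, 93.2]
wrist_force: [0.5, 0.1, -0.0]
opening: -0.0001
```

```bash
python3 d.py -34 31 113
```

```text
shift cm [0.11 1.21 0.44] turn [0.52 0.05 0.08]
TCP in dryer mm [-46.1  29.9 128.2] tip z 117.24746272215953 F dryer [ 0.52  0.09 -0.03] -9.601552300032879e-05 3.9 [  0.6  -3.1 -10.7  81.9  -0.   -2.6]
```

Emit:
play_rows([
  [1,[0,0.4,0.4],[0.5,0,0]],
  [1,[0,0.3,0],[0,0,0]],
  [1,[0,0.3,0],[0,0,0]],
  [1,[0,0,0],[0,0,0]],
])

```text
time: 4.3
ee_pos: [0.512, 0.0058, 0.125]
tcp_rot: [179.9, 0.1, 93.2]
wrist_force: [-0.4, -1.1, 0.2]
opening: 0.0
```

```bash
python3 d.py -7 31 113
```

```text
shift cm [0.12 2.74 0.1 ] turn [0.06 0.06 0.06]
TCP in dryer mm [-34.4  29.8 125. ] tip z 113.98599798073904 F dryer [-0.43 -1.12  0.19] 2.0700299163338862e-05 4.3 [ 0.7 -1.  -9.  81.9 -0.1 -2.5]
```

Emit:
play_rows([
  [1,[0,0.3,0.1],[0,0,0]],
  [1,[0,0.3,0],[0,0,0]],
  [1,[0,0.3,0],[0,0,0]],
  [1,[0,0,0],[0,0,0]],
])

```text
time: 4.7
ee_pos: [0.5201, 0.0063, 0.1246]
tcp_rot: [-179.9, 0.1, 93.2]
wrist_force: [-2.4, 0.2, 1.1]
opening: 0.0001
```

Emit:
play_rows([
  [1,[0,0.3,0],[0,0,0]],
  [1,[0,0.3,0],[0,0,0]],
  [1,[0,0,0],[0,0,0]],
])

```text
time: 5.0
ee_pos: [0.5268, 0.0067, 0.1246]
tcp_rot: [-179.9, 0.1, 93.2]
wrist_force: [-1.2, -1.2, 1.2]
opening: -0.0006
```

```bash
python3 d.py -7 31 113;python3 - <<'E'
from h import *
for n,(a,b,w,h) in dict(scene=(220,110,160,120)).items():
    c=camera(n);im=c["img"][b:b+h,a:a+w,::-1]
    cv2.imwrite(f"pics/{n}3.png",cv2.resize(im,None,fx=4.4,fy=4.4,interpolation=cv2.INTER_CUBIC))
E
```

```text
shift cm [0.12 1.26 0.06] turn [-0.08  0.06  0.05]
TCP in dryer mm [-19.6  29.8 124.6] tip z 113.60155811715966 F dryer [-1.22 -1.09  1.21] -0.0005772343589863044 5.0 [ 0.8  1.2 -6.9 82.  -0.1 -2.4]
```

View pics/scene3.png

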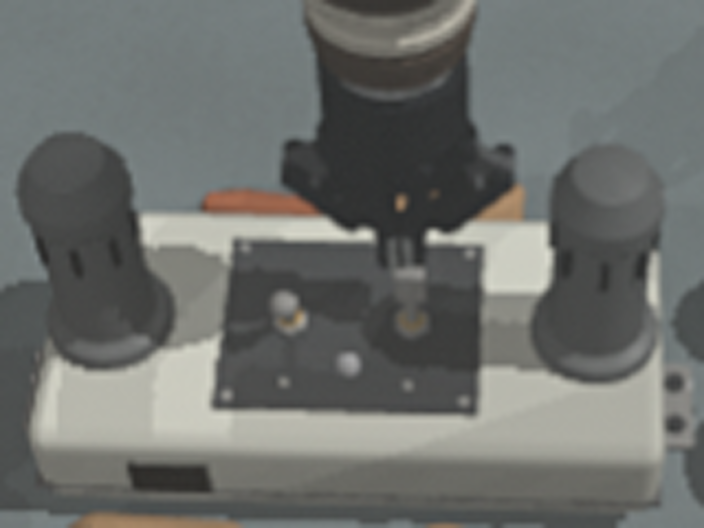

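The finger is behind the paddle at about (408,270) in the crop, and the lever has begun to move rearward. I'll keep pushing.

Emit:
play_rows([
  [1,[0,0.3,0],[0,0,0]],
  [1,[0,0.3,0],[0,0,0]],
  [1,[0,0.3,0],[0,0,0]],
  [1,[0,0,0],[0,0,0]],
])

```text
time: 5.45
ee_pos: [0.537, 0.0072, 0.1244]
tcp_rot: [-180.0, 0.1, 93.2]
wrist_force: [-0.1, -0.6, -0.2]
opening: -0.0001
```

Emit:
play_rows([
  [1,[0,0.3,0],[0,0,0]],
  [1,[0,0.2,0],[0,0,0]],
  [1,[0,0,0],[0,0,0]],
])

```text
time: 5.75
ee_pos: [0.5426, 0.0075, 0.1243]
tcp_rot: [-180.0, 0.1, 93.2]
wrist_force: [0.4, -0.2, 0.2]
opening: -0.0006
```

```bash
python3 d.py -7 31 113;python3 - <<'E'
from h import *
for n,(a,b,w,h) in dict(scene=(220,110,160,120)).items():
    c=camera(n);im=c["img"][b:b+h,a:a+w,::-1]
    cv2.imwrite(f"pics/{n}4.png",cv2.resize(im,None,fx=4.4,fy=4.4,interpolation=cv2.INTER_CUBIC))
E
```

```text
shift cm [ 0.12 -0.33  0.03] turn [-0.02  0.06  0.05]
TCP in dryer mm [ -3.7  29.8 124.3] tip z 113.2576215365181 F dryer [ 0.44 -0.22  0.18] -0.0006407916831205803 5.75 [ 0.8  3.3 -4.8 82.  -0.1 -2.4]
```

View pics/scene4.png

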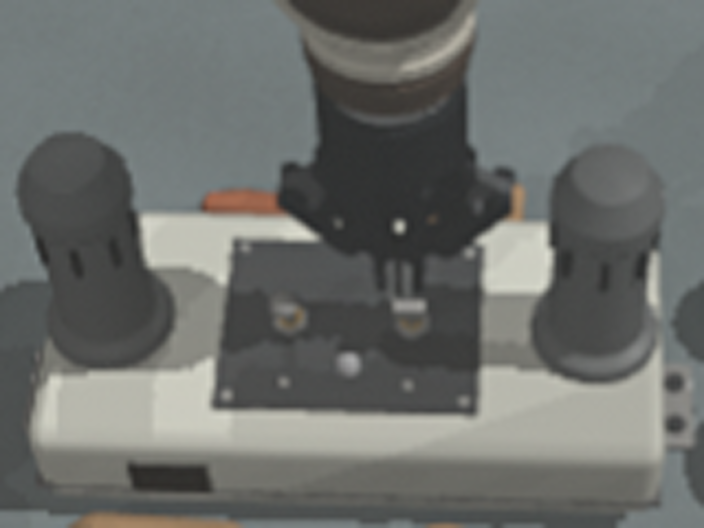

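Emit:
play_rows([
  [1,[0,-1.5,0],[0,0,0]],
  [1,[0,-2,0],[0,0,0]],
  [1,[0,-1,-2],[0,0,0]],
  [1,[0,0,-3],[0,0,0]],
  [1,[0,0,-2],[0,0,0]],
  [1,[0,0,0],[0,0,0]],
])

```text
time: 6.4
ee_pos: [0.4947, 0.005, 0.1956]
tcp_rot: [-179.8, 0.1, 93.2]
wrist_force: [1.2, 0.6, -0.5]
opening: -0.0001
```

```bash
python3 d.py 50 -30 180;python3 - <<'E'
from h import *
for n,(a,b,w,h) in dict(scene=(220,110,160,120)).items():
    c=camera(n);im=c["img"][b:b+h,a:a+w,::-1]
    cv2.imwrite(f"pics/{n}5.png",cv2.resize(im,None,fx=4.4,fy=4.4,interpolation=cv2.INTER_CUBIC))
    Rz=R.from_euler('z',3.15,degrees=True)
    print((( proj(c,Rz.apply([[-.0175,.035,.125],[0,.035,.129],[.0175,.035,.125],[.0175,-.035,.125]])+[.548,-.022,0])-[a,b])*4.4+1.7).round(0))
E
```

```text
shift cm [-6.   10.17  0.43] turn [-0.16  0.05  0.05]
TCP in dryer mm [-51.7  29.9 195.6] tip z 184.55210178177725 F dryer [ 1.25  0.5  -0.54] -0.00013747183456012504 6.4 [ 0.6 -3.1 -3.3 90.  -0.1 -2.6]
[[410. 253.]
 [408. 274.]
 [407. 304.]
 [280. 300.]]
```

View pics/scene5.png

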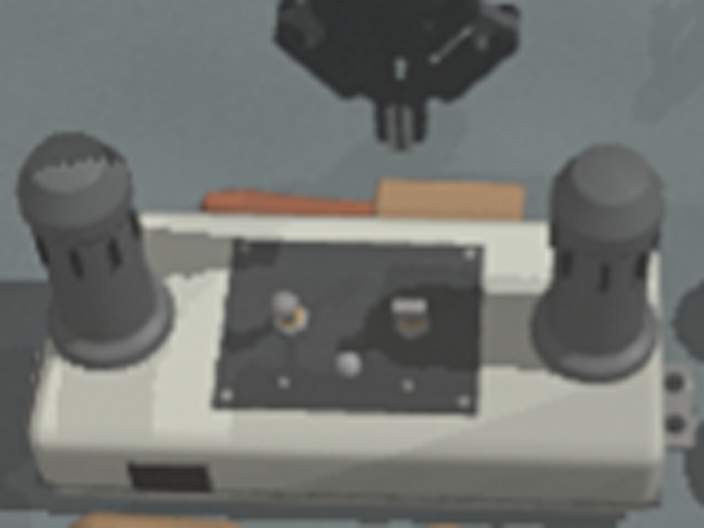

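The fan paddle now sits at crop (410,305), against a predicted rear position of (407,304), so it snapped over. Next is the heat lever.

Emit:
play_rows([
  [1,[-1.6,2.6,0],[0,0,0]],
  [1,[-1.6,2.6,0],[0,0,0]],
  [1,[-1.6,2.6,0],[0,0,0]],
  [1,[-1.5,2.6,0],[0,0,0]],
  [1,[0,0,0],[0,0,0]],
  [1,[0,0,0],[0,0,0]],
])

```text
time: 7.05
ee_pos: [0.6039, -0.0539, 0.1855]
tcp_rot: [-179.3, -0.0, 93.3]
wrist_force: [-0.9, 0.4, 0.5]
opening: 0.0004
```

```bash
python3 d.py 51 -32 107
```

```text
shift cm [ 0.28 -0.22  6.75] turn [-0.68 -0.03  0.11]
TCP in dryer mm [ 54.  -34.9 185.5] tip z 174.46564385913786 F dryer [-0.89  0.44  0.53] 0.0004243658187551205 7.05 [-5.1 12.7 12.4 90.4 -0.1 -8.3]
```

Emit:
play_rows([
  [1,[0.2,0,2.2],[-0.6,0,0]],
  [1,[0,0,2.2],[0,0,0]],
  [1,[0,0,1.6],[0,0,0]],
  [1,[0,0,0],[0,0,0]],
  [1,[0,0,0],[0,0,0]],
])

```text
time: 7.55
ee_pos: [0.5999, -0.05, 0.1214]
tcp_rot: [-179.8, -0.1, 93.3]
wrist_force: [-0.1, -0.5, 1.1]
opening: -0.0002
```

```bash
python3 d.py 36 -32 107;python3 - <<'E'
from h import *
for n,(a,b,w,h) in dict(scene=(220,110,160,120)).items():
    c=camera(n);im=c["img"][b:b+h,a:a+w,::-1]
    cv2.imwrite(f"pics/{n}6.png",cv2.resize(im,None,fx=4.4,fy=4.4,interpolation=cv2.INTER_CUBIC))
E
```

```text
shift cm [-0.11 -1.43  0.35] turn [-0.24 -0.07  0.19]
TCP in dryer mm [ 50.3 -30.9 121.4] tip z 110.42894890899596 F dryer [-0.13 -0.44  1.12] -0.00019357034194269283 7.55 [-4.8 11.6  4.2 82.8  0.  -8.1]
```

View pics/scene6.png

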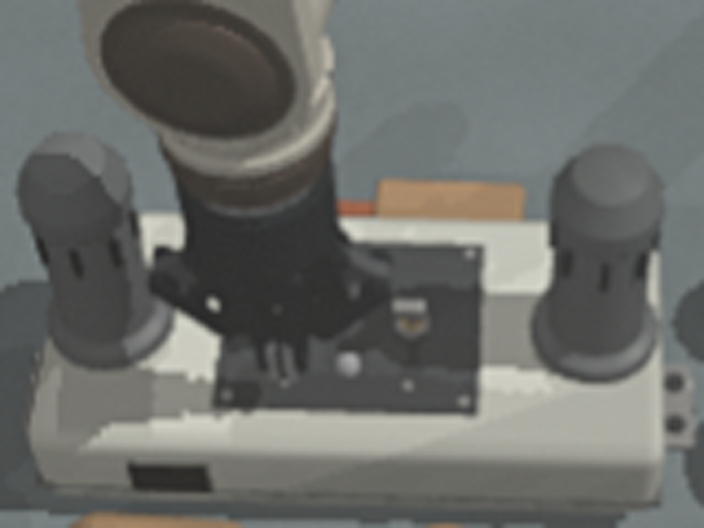

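The finger is at about (283,370), behind the heat lever and clear of the tubes and the fan lever. I'll push towards the front.

Emit:
play_rows([
  [1,[0,-0.4,0.3],[0,0,0]],
  [1,[0,-0.4,0],[0,0,0]],
  [1,[0,-0.3,0],[0,0,0]],
  [1,[0,-0.3,0],[0,0,0]],
  [1,[0,0,0],[0,0,0]],
])

```text
time: 8.1
ee_pos: [0.5855, -0.0509, 0.1215]
tcp_rot: [-180.0, -0.0, 93.3]
wrist_force: [0.4, 1.0, 0.4]
opening: -0.0001
```

Emit:
play_rows([
  [1,[0,-0.3,0],[0,0,0]],
  [1,[0,-0.3,0],[0,0,0]],
  [1,[0,0,0],[0,0,0]],
])

```text
time: 8.4
ee_pos: [0.5807, -0.0512, 0.1227]
tcp_rot: [179.8, -0.0, 93.4]
wrist_force: [2.3, -0.1, -2.9]
opening: -0.0
```

```bash
python3 d.py 11 -32 107
```

```text
shift cm [-0.1  -2.01  0.46] turn [ 0.25 -0.03  0.2 ]
TCP in dryer mm [ 31.1 -30.9 122.7] tip z 111.70492672668227 F dryer [ 2.34 -0.26 -2.93] -1.7915945406184007e-05 8.4 [-5.1  8.5  0.7 82.   0.1 -8.4]
```

Emit:
play_rows([
  [1,[0,-0.3,0.3],[0,0,0]],
  [1,[0,-0.3,0.2],[0.2,0,0]],
  [1,[0,-0.3,0.1],[0,0,0]],
  [1,[0,0,0],[0,0,0]],
])

```text
time: 8.8
ee_pos: [0.5768, -0.0521, 0.1207]
tcp_rot: [179.1, 0.1, 93.4]
wrist_force: [2.5, 1.0, -0.7]
opening: -0.0003
```

```bash
python3 d.py 11 -32 109
```

```text
shift cm [-0.03 -1.61  0.05] turn [0.86 0.08 0.22]
TCP in dryer mm [ 27.1 -31.6 120.7] tip z 109.71245519194163 F dryer [ 2.51  0.85 -0.73] -0.0003193165120612631 8.8 [-5.2  7.4 -0.7 81.   0.  -8.6]
```

Emit:
play_rows([
  [1,[0,-0.4,0],[0.8,0,0]],
  [1,[0,-0.4,0],[0,0,0]],
  [1,[0,-0.4,0],[0,0,0]],
  [1,[0,0,0],[0,0,0]],
])

```text
time: 9.2
ee_pos: [0.5629, -0.0529, 0.12]
tcp_rot: [-179.8, 0.1, 93.4]
wrist_force: [1.0, -0.7, -0.0]
opening: -0.0001
```

```bash
python3 d.py 11 -32 109
```

```text
shift cm [-0.03 -0.21 -0.  ] turn [-0.17  0.08  0.21]
TCP in dryer mm [ 13.1 -31.7 120. ] tip z 108.9671198329825 F dryer [ 0.97 -0.8  -0.01] -0.00011270122936174716 9.2 [-5.3  6.6 -1.7 81.9 -0.1 -8.7]
```

Emit:
play_rows([
  [1,[0,-0.2,0],[0,0,0]],
  [1,[0,0,0],[0,0,0]],
])

```text
time: 9.4
ee_pos: [0.5597, -0.053, 0.1192]
tcp_rot: [-179.7, 0.1, 93.4]
wrist_force: [-0.8, 0.1, -0.3]
opening: 0.0
```

Emit:
play_rows([
  [1,[0,1.5,0],[0,0,0]],
  [1,[0,2,0],[0,0,0]],
  [1,[0,1,-2],[0,0,0]],
  [1,[0,0,-4],[0,0,0]],
  [1,[0,0,-4],[0,0,0]],
  [1,[0,0,-4],[0,0,0]],
  [1,[0,0,-4],[0,0,0]],
  [1,[0,0,0],[0,0,0]],
])

```text
time: 10.2
ee_pos: [0.6053, -0.0499, 0.3018]
tcp_rot: [-179.2, 0.0, 93.3]
wrist_force: [0.5, -0.2, 0.7]
opening: -0.0001
```

```bash
python3 d.py -150 -31 280;python3 - <<'E'
from h import *
for n,(a,b,w,h) in dict(scene=(220,110,160,120)).items():
    c=camera(n);im=c["img"][b:b+h,a:a+w,::-1]
    cv2.imwrite(f"pics/{n}7.png",cv2.resize(im,None,fx=4.4,fy=4.4,interpolation=cv2.INTER_CUBIC))
E
```

```text
shift cm [  0.07 -20.55   1.35] turn [-0.77  0.01  0.2 ]
TCP in dryer mm [ 55.7 -31.  301.8] tip z 290.77640412147605 F dryer [ 0.5  -0.25  0.7 ] -0.00012812642577187468 10.2 [-4.700e+00  1.620e+01  2.970e+01  1.043e+02 -1.000e-01 -8.000e+00]
```

View pics/scene7.png

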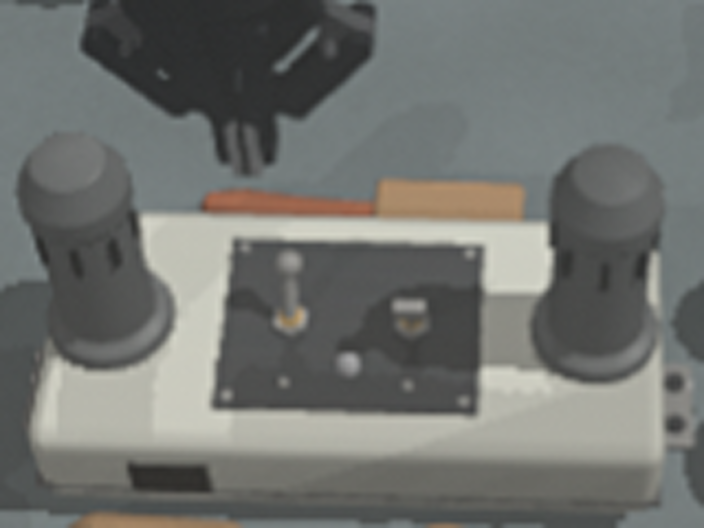

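The heat ball is now at crop (290,263), leaning to the front. The fan paddle is still at (410,305), at the rear. I'll check the whole bench for disturbance, then hand in.

```bash
python3 - <<'E'
from h import *
a=cv2.imread("pics/scene0.png");c=camera("scene");b=c["img"][:,:,::-1]
cv2.imwrite("pics/scene8.png",b)
print(get_obs()["time"],get_obs()["qd"])
job_done()
E
```

```text
10.3 [-1.47873387e-03  5.54143772e-01 -3.55902017e+00 -1.07537335e+00
  3.29819661e-02 -5.66529024e-03]
the job is handed in; nothing more can be done
```

View pics/scene8.png

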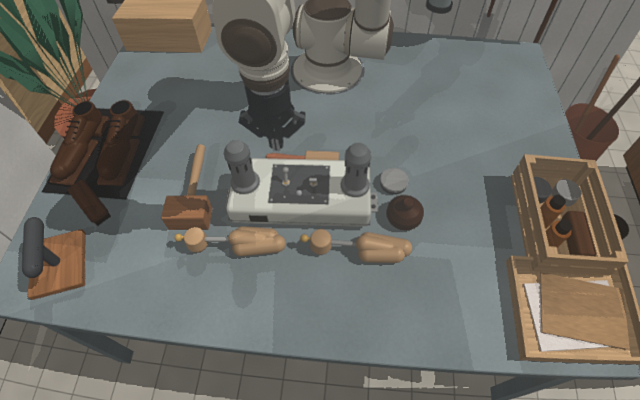

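The boot dryer is set to blow cold air. With the shut fingertips I pushed the fan paddle over to the rear (on), then the ball-ended heat lever over to the front (off), and handed the job in at about 10.3 s.

- **Levers:** the last pictures show both levers across. The fan paddle was within about 3 enlarged-picture pixels (under 1 camera pixel) of its predicted rear position. I judged the heat lever by eye.
- **Force:** the wrist readings I took while pushing were at most about 4 N, and near zero once each lever had snapped over.
- **Rest of the bench:** I viewed the full-bench picture only after handing in. By eye, the trees, brush, mallet, weight and tin lie where they were; I did not measure their positions. The gripper stood clear, above and behind the switch plate.
- **Disagreement:** the two cameras placed the dryer about 3 mm apart. I used the mean, and contact came where that predicted.

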